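# Unfold the jar clamp's crank and clamp the jar

### The job

The clip-top jar stands loose in the one-handed jar clamp. Swing the folded crank grip fully upright first, then crank clockwise (seen from above) by its red ball until the jar is held firmly against the back stop, gently enough not to strain the glass, and let go. Work only by the crank grip: leave the jar, the moving jaw and the other things on the worktop untouched.

Things in the scene. Friction and masses are not known exactly. Their poses are not given: they have to be found in the camera images.
- clamp: jar clamp fixed to the worktop: white base plate 130 x 345 mm, top 10 mm up, carrying a grey gear housing (84 x 90 mm, top 110 mm up). Origin on the worktop under the crank's axis; its y axis runs along the plate, the jar stands towards -y, z is up. The vertical crank shaft comes out of the top of the housing
- crank_axis (a point): point on the crank's vertical axis, at the top face of the crank arm, 145 mm above the worktop. The arm is 16 mm wide, 10 mm thick, reaches 62 mm out to the grip's hinge, and stands 25 mm clear above the housing; as found it points to the clamp's -x
- grip_hinge (a point): centre of the grip's fold hinge at the outer end of the crank arm, 62 mm from the crank's axis and 14 mm above the arm's top face (159 mm above the worktop); it goes round with the crank. The hinge's axis is level, across the arm
- ball_center (a point): centre of the red ball, 25 mm across, at the end of the grip's 8 mm steel stem, 40 mm from the grip's hinge. Folded, the grip lies over the arm with the ball near the crank's axis (fingers fit on both sides of the arm); upright, the ball stands 40 mm above the hinge, 199 mm above the worktop. The ball turns freely on the stem, so that a gripper can hold it without turning while cranking
- grip (a joint): fold angle of the grip: 0 lying flat inwards over the arm, 1.571 upright against its stop (working position). The hinge is stiff (about 0.14 N m, some 3.5 N at the ball) and stays where it is left; pulled inwards hard while cranking, the grip folds down again
- jaw: moving V jaw of aluminium with rubber faces, 55 mm high, 80 mm wide, sprung (10 N per mm) on the end of a toothed bar. Origin at the bottom of its V, 65 mm above the worktop. It starts fully open, 80 mm from the crank's axis, and slides at most 57 mm towards the clamp's -y. Firm means that it presses the jar with more than 12 N; above 45 N strains the glass
- jar: clip-top glass jar with dried beans and orange seal, 90 mm across, 143 mm high, origin under its base (2 mm off its axis); stands loose on the base plate between the jaw and the fixed V-shaped back stop. The stop is set differently each time and is not reported: in all 18 to 40 mm of slack must be taken up before the jar meets it
- mug: glass cup with a loop handle, 103 x 136 x 88 mm, origin under its base; bystander
- salt: glass salt shaker with grey cap, 44 mm across, 90 mm high, origin under its base; bystander
- pen: dark green pencil lying on the worktop, about 155 mm long, origin at its middle; bystander
- crank (a joint): crank angle, 0 as found, growing clockwise seen from above, at most 6.0 rad; drives the toothed bar with the jaw 9.5 mm per rad. It drags with about 0.25 N m (some 4 N at the upright ball), which also holds the jaw when let go, up to about 26 N. With the jar against the stop, 0.1 rad more adds about 10 N on the jar and 1.5 N at the ball
Mind the look-alikes: they are no part of the job. What is shaped like the jar but yellow is not meant.

How it is judged:
By the outcome, as a careful person would: the job done as asked, in the order asked, and still so for the second after the job is handed in, with the robot touching nothing.
It also fails if it takes over 67 s, if anything falls off the work surface, if the arm or the gripper's body presses on something with over 40 N, if the wrist force passes 120 N, or if a joint passes its speed limit or range.

### The arm

A 6-joint arm with a two-finger parallel gripper is mounted at the origin on a cart in front of the work surface, level with it; the furniture and walls round the work are solid. World frame = base frame: x ahead of the robot, y to its left, z up, the work surface at z = 0. Lengths are in m, angles in rad, forces in N, time in s.
With the tool pointing down it reaches from about 0.225 to 0.875 m from the base axis. Payload 3.4 kg.
Tool frame: the origin (TCP) lies at the very end of the fingers, on their centre line; the grasp point (between the pads) lies 19 mm behind it; z points along the fingers, y is the direction in which the jaws open and shut (so a half turn about z gives the same grasp; the last joint's range is limited). The gripper opens to 85 mm and grips with 20 to 120 N. Pads are 22 mm wide; open, the fingers measure 114 mm over their backs; the gripper's body (76 mm by 85 mm) begins 54 mm behind the grasp point. The pads swing forward as they close: fully open they stand 13 mm farther back than shut.
Start: joints at [1.174, 0.276, 1.505, -0, 1.361, -0.121], TCP at [0.157, 0.553, 0.231] pointing down, gripper open.
Joint ranges: [-2.89, 2.89], [-0.75, 2.08], [0.22, 2.7], [-1.18, 4.32], [0.11, 2.71], [-2.7, 2.7]. Speed limits (rad/s): [2.57, 2.57, 3.14, 3.14, 3.14, 3.14].

### API

Orientations are given as a unit quaternion [w, x, y, z].
In Python, from rig import get_state, get_image, calibration, sign_off gives the robot as it stands. The module is installed in compiled form; this text tells all that it offers.
- The arm moves only by the tool drive_tool, never from a script. Its argument "targets" is one flat list of numbers, 7 for each row, row after row: the turn, a rotation vector about the tool's x, y, z in degrees, then the shift along the tool's x, y, z in mm, then the opening, from 0 (shut) to 1 (fully open). In form: [wx, wy, wz, tx, ty, tz, fingers, wx, wy, wz, tx, ty, tz, fingers, ...]. A call has 1 to 12 rows; each row shifts and turns the commanded pose from where the row before left it, along the tool's axes as they then stand; what a row does not reach is not made up. A row lasts 1/8 s, in which the tool goes at most 62.5 mm and 10.7 degrees, less where a joint would pass 70% of its speed; a pose out of reach is approached as far as the arm can. A call is refused whole if a number of a shift passes 62.5 or a number of a turn 10.7, either way. A call with a gripper value outside its range is refused whole. The fingers move at their own pace and stop on an object; "grip_force" is the grip in N (left out, the last holds). Time passes only in rows, so rows that do not move let the fingers close. It gives the time, the measured TCP pose, the force and the opening at its end, in the units of the state.
- get_state(): the state, without advancing time (a new reading comes with each control period).
- get_image(name): name is "scene" or "top" or "wrist"; returns the picture (480x640x3 uint8, red, green, blue); there is no depth.
- calibration(name): a dict with "mtx" (3x3 intrinsics, pixels), "world_to_cam" (4x4, takes a point from world to camera coordinates); the wrist camera has in their place "hand_eye" (4x4, takes a point from camera to tool coordinates, whose origin is the TCP and whose axes are the flange's). Camera axes: x right, y down, z forward; pixel columns grow to the right and rows downward; lengths in m; the calibration is good to about 2 mm. The wrist camera is an equidistant fisheye: a pixel r from the principal point sees the ray r / f radians off the axis. A picture is of the moment at which its call begins: read the wrist's pose just before it. calibration takes no time and is no camera call.
- sign_off(): hands the job in, once; it reports no verdict.
The state is a dict: "clock": time; "qpos": joint angles; "qd": joint speeds; "effort": joint torques, N m; "position": TCP position; "ee_rot": TCP orientation; "contact_force": force on the tool from outside, world axes, zero at the start; "moment": the same for the moment, N m; "width": finger opening in m.
Only numpy, scipy, OpenCV 4.12 (cv2) and the standard library are available. Lean on these libraries where they do the work, as an engineer would, in place of code of your own. Each camera call takes 0.05 s, during which the arm holds its last target.

## Working session

There is one attempt and no reset: what is moved stays moved. The work goes in short steps, Python scripts to look and compute and a tool call to move; the robot and the scene stay as the last step left them, time stands still between calls to the robot, and variables do not carry over. Pictures are saved under pics/ and viewed, and the job is handed in when it is done.

Besides the shell and the picture viewer there is one more tool, called after "Request:" in YAML: its name, and indented under it one key for each argument. drive_tool: Moves the arm, as the interface text tells. Its arguments: {"type":"object","properties":{"targets":{"type":"array"},"grip_force":{"type":"number"}},"required":["targets"]}

```bash
mkdir -p pics; cat > h.py <<'E'
import numpy as np,cv2
from rig import *
def save(n,im): cv2.imwrite('pics/'+n+'.png',im[:,:,::-1])
E
python3 - <<'E'
from h import *
print(get_state())
for n in ('scene','top','wrist'):
    im=get_image(n); np.save(n+'0.npy',im); save(n+'0',im); print(n,calibration(n))
E
```

```text
{'clock': 0.0, 'qpos': array([ 1.17399380e+00,  2.76626576e-01,  1.50615329e+00,  5.29907216e-06,
        1.36068172e+00, -1.20955865e-01]), 'qd': array([-0.00024447, -0.00080013,  0.00024412, -0.00013195, -0.00050353,
        0.00111525]), 'effort': array([-1.17830219e-03, -4.16760778e+01, -2.45804483e+01, -2.29290999e-04,
        1.08845255e-02,  1.40155740e-05]), 'position': array([0.15638088, 0.55277639, 0.23041366]), 'ee_rot': array([-2.41726057e-04,  1.37486953e-01,  9.90503137e-01, -9.02667472e-04]), 'contact_force': array([-0.32680087,  0.54702293, -0.98422031]), 'moment': array([-0.01729224,  0.01167594,  0.01084712]), 'width': 0.08532722543772822}
scene {'mtx': array([[500.53370229,   0.        , 331.42811425],
       [  0.        , 500.53370229, 243.73663089],
       [  0.        ,   0.        ,   1.        ]]), 'world_to_cam': array([[ 0.81833229, -0.5745363 , -0.01550192, -0.29229302],
       [-0.43631234, -0.60344626, -0.66744599,  0.32731063],
       [ 0.37411737,  0.55295628, -0.74449684,  1.08937385],
       [ 0.        ,  0.        ,  0.        ,  1.        ]])}
top
[... 248 characters left out ...]
[-0.99553213, -0.01437907, -0.09332211,  0.45148818],
       [ 0.09390228, -0.04707465, -0.99446787,  1.52323225],
       [ 0.        ,  0.        ,  0.        ,  1.        ]])}
wrist {'mtx': array([[371.64829954,   0.        , 314.86268667],
       [  0.        , 371.64829954, 239.5130351 ],
       [  0.        ,   0.        ,   1.        ]]), 'hand_eye': array([[-2.24157976e-04, -9.53365171e-01, -3.01819153e-01,
         7.69340723e-02],
       [ 9.99999416e-01, -5.32848249e-04,  9.40434411e-04,
        -2.97036033e-04],
       [-1.05740122e-03, -3.01818765e-01,  9.53364733e-01,
        -1.43374687e-01],
       [ 0.00000000e+00,  0.00000000e+00,  0.00000000e+00,
         1.00000000e+00]])}
```

View pics/scene0.png

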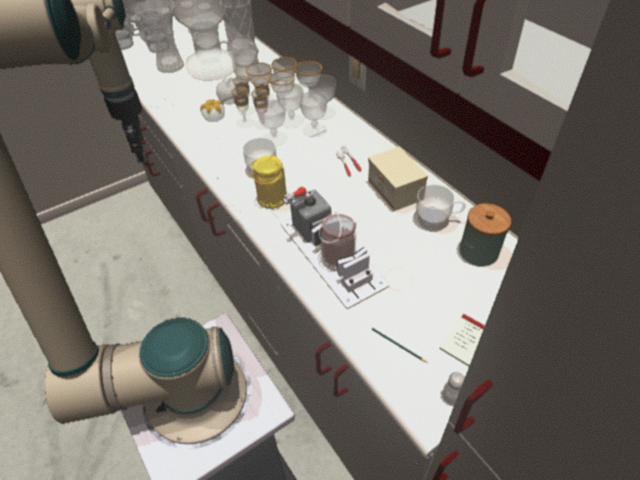

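View pics/top0.png

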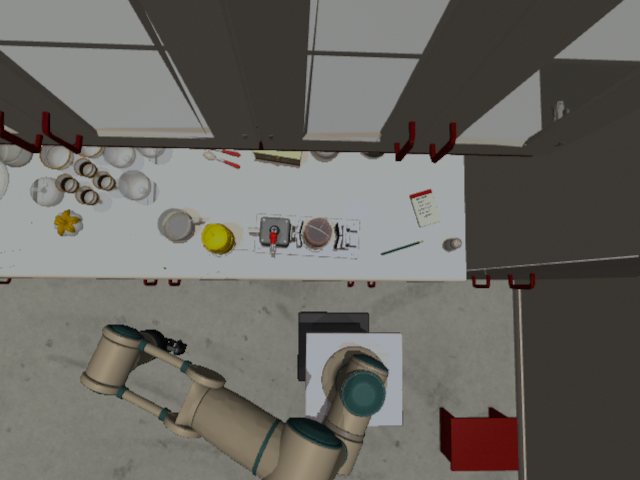

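View pics/wrist0.png

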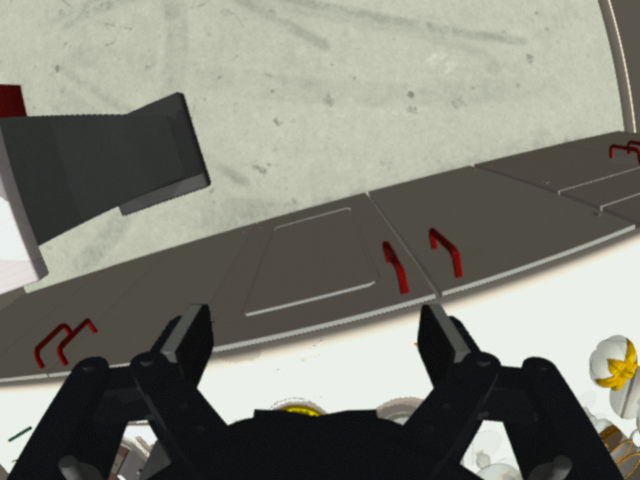

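```bash
python3 - <<'E'
from h import *
t=np.load('top0.npy'); s=np.load('scene0.npy')
a=cv2.resize(t[205:270,240:370],None,fx=6,fy=6,interpolation=cv2.INTER_CUBIC)
save('top0c',a)
b=cv2.resize(s[170:310,240:400],None,fx=4,fy=4,interpolation=cv2.INTER_CUBIC)
save('scene0c',b)
E
```

```text
(no output)
```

View pics/top0c.png

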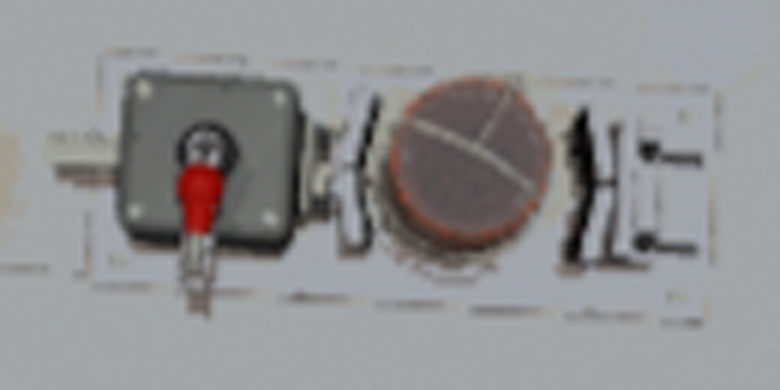

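View pics/scene0c.png

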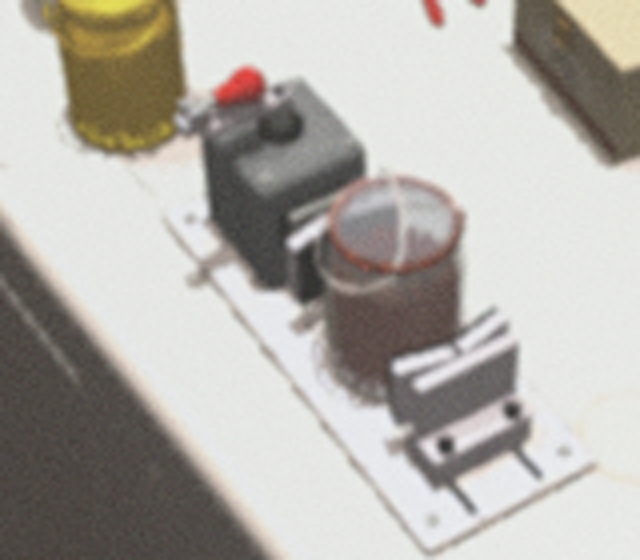

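```bash
cat >> h.py <<'E'
def ray(n,u,v):
    c=calibration(n);K=c['mtx'];T=c['world_to_cam'];R=T[:3,:3];t=T[:3,3]
    d=R.T@np.linalg.inv(K)@[u,v,1];return -R.T@t,d/np.linalg.norm(d)
def plane(n,u,v,z):
    o,d=ray(n,u,v);return o+d*(z-o[2])/d[2]
def proj(n,p):
    c=calibration(n);q=c['world_to_cam'][:3]@np.r_[p,1];q=c['mtx']@q;return q[:2]/q[2]
def tri(rays):
    A=np.zeros((3,3));b=np.zeros(3)
    for o,d in rays:
        M=np.eye(3)-np.outer(d,d);A+=M;b+=M@o
    p=np.linalg.solve(A,b);return p,[np.linalg.norm(np.cross(p-o,d)) for o,d in rays]
def q2R(q):
    from scipy.spatial.transform import Rotation as R
    return R.from_quat([q[1],q[2],q[3],q[0]]).as_matrix()
def wray(st,u,v):
    c=calibration('wrist');K=c['mtx'];H=c['hand_eye']
    x=(u-K[0,2])/K[0,0];y=(v-K[1,2])/K[1,1];r=np.hypot(x,y)
    d=np.array([np.sin(r)*x/r,np.sin(r)*y/r,np.cos(r)]) if r>0 else np.array([0,0,1.])
    R=q2R(st['ee_rot']);return R@H[:3,3]+st['position'],R@H[:3,:3]@d
def wproj(st,p):
    c=calibration('wrist');K=c['mtx'];H=c['hand_eye'];R=q2R(st['ee_rot'])
    q=H[:3,:3].T@(R.T@(np.array(p)-st['position'])-H[:3,3])
    th=np.arctan2(np.hypot(q[0],q[1]),q[2]);f=np.hypot(q[0],q[1])
    return K[0,2]+K[0,0]*th*q[0]/f,K[1,2]+K[1,1]*th*q[1]/f
def red(im):
    h=cv2.cvtColor(im,cv2.COLOR_RGB2HSV);return (((h[...,0]<8)|(h[...,0]>172))&(h[...,1]>150)&(h[...,2]>80)).astype(np.uint8)
E
python3 - <<'E'
from h import *
t=np.load('top0.npy'); s=np.load('scene0.npy')
for n,im,(r0,r1,c0,c1) in (('top',t,(215,265,255,290)),('scene',s,(180,205,280,315))):
    m=red(im);M=m*0;M[r0:r1,c0:c1]=m[r0:r1,c0:c1];ys,xs=np.nonzero(M);print(n,len(xs),xs.mean(),ys.mean(),xs.min(),xs.max(),ys.min(),ys.max())
# crop to full: x=c0+X/6-0.4
f=lambda X,Y:(240+X/6-.42,205+Y/6-.42)
g=lambda X,Y:(240+X/4-.37,170+Y/4-.37)
print('ball',tri([ray('top',*f(202,187)),ray('scene',*g(245,83))]))
print('hinge',tri([ray('top',*f(199,250)),ray('scene',*g(190,112))]))
for n,p in (('tl',(100,52)),('tr',(717,92)),('br',(703,322)),('bl',(92,287))): print(n,plane('top',*f(*p),.01))
for n,p in (('br',(430,553)),('tr',(595,465))): print('s',n,plane('scene',*g(*p),.01))
print('axis',plane('top',*f(205,148),.145))
for n,p in (('tl',(132,75)),('tr',(298,85)),('br',(290,240)),('bl',(125,235))): print('h',n,plane('top',*f(*p),.11))
E
```

```text
top 64 272.9375 237.453125 270 276 232 243
scene 46 299.8478260869565 191.1086956521739 295 304 188 194
ball (array([0.45059796, 0.26624289, 0.16033983]), [np.float64(0.0005398926475297909), np.float64(0.0005398926475297836)])
hinge (array([0.41556081, 0.26937684, 0.15288122]), [np.float64(0.003968195584550764), np.float64(0.0039681955845506925)])
tl [0.54012331 0.33153603 0.01      ]
tr [ 0.52348625 -0.01222679  0.01      ]
br [ 0.39461677 -0.00462159  0.01      ]
bl [0.40960803 0.33301345 0.01      ]
s br [ 0.39469567 -0.01356428  0.01      ]
s tr [ 0.51894607 -0.02035062  0.01      ]
axis [0.47152298 0.26608707 0.145     ]
h tl [0.51313714 0.30616114 0.11      ]
h tr [0.50935053 0.22025067 0.11      ]
h br [0.42850819 0.22311235 0.11      ]
h bl [0.42990058 0.30799133 0.11      ]
```

Request:
drive_tool:
  targets: [0, 0, -6.6, 0, 0, -25, 0.8, 0, 0, -6.6, 0, 0, -25, 0.8, 0, 0, 0, -20, -20, 0, 0.8, 0, 0, 0, -30, -32, 0, 0.8, 0, 0, 0, -30, -32, 0, 0.8, 0, 0, 0, -30, -32, 0, 0.8, 0, 0, 0, -30, -32, 0, 0.8, 0, 0, 0, -30, -32, 0, 0.8, 0, 0, 0, -30, -32, 0, 0.8, 0, 0, 0, -30, -32, 0, 0.8, 0, 0, 0, -30, -32, 0, 0.8, 0, 0, 0, 0, 0, 0, 0.8]

```text
clock: 1.65
position: [0.4053, 0.2637, 0.2809]
ee_rot: [0.0, 0.025, 1.0, -0.001]
contact_force: [-1.2, 0.4, 0.0]
width: 0.0683
```

```bash
python3 - <<'E'
from h import *
st=get_state();print(st)
im=get_image('wrist');save('w1',im);np.save('w1.npy',im);np.save('w1s.npy',st,allow_pickle=True)
for p in ((.470,.266,.145),(.408,.269,.159),(.448,.267,.159)): print(wproj(st,p))
E
```

```text
{'clock': 1.65, 'qpos': array([ 4.33513833e-01,  1.11134443e-01,  1.59629086e+00, -9.28545504e-04,
        1.43459952e+00, -1.08742566e+00]), 'qd': array([ 0.0511358 , -0.00849988,  0.00822778,  0.04260483,  0.01432433,
        0.02110229]), 'effort': array([ -1.2884637 , -31.92353725, -25.40329456,  -0.35437139,
        -0.09713751,  -0.14395588]), 'position': array([0.40534196, 0.26372974, 0.28092278]), 'ee_rot': array([ 9.78526794e-06,  2.48627138e-02,  9.99690746e-01, -5.08093459e-04]), 'contact_force': array([-1.22806453,  0.368283  ,  0.03639264]), 'moment': array([-0.02079936,  0.03996922,  0.04091202]), 'width': 0.06832884158654241}
(np.float64(321.6765942154638), np.float64(299.71292007110077))
(np.float64(322.39824620300146), np.float64(233.54703105897167))
(np.float64(322.0506949465619), np.float64(282.694489558183))
```

View pics/w1.png

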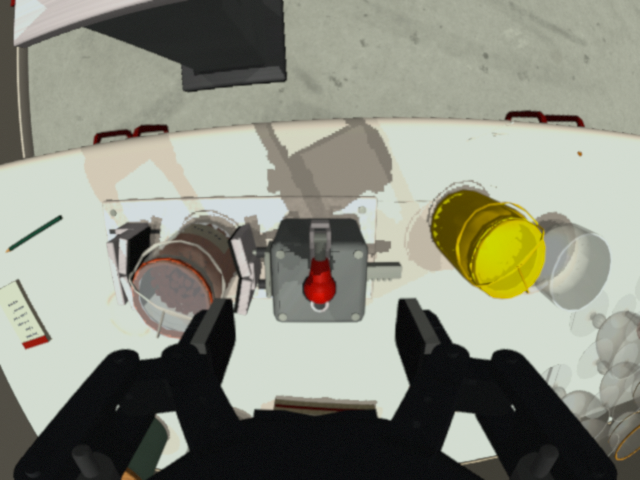

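```bash
python3 - <<'E'
from h import *
im=np.load('w1.npy');save('w1c',cv2.resize(im[200:340,220:420],None,fx=4,fy=4,interpolation=cv2.INTER_CUBIC))
E
```

```text
(no output)
```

View pics/w1c.png

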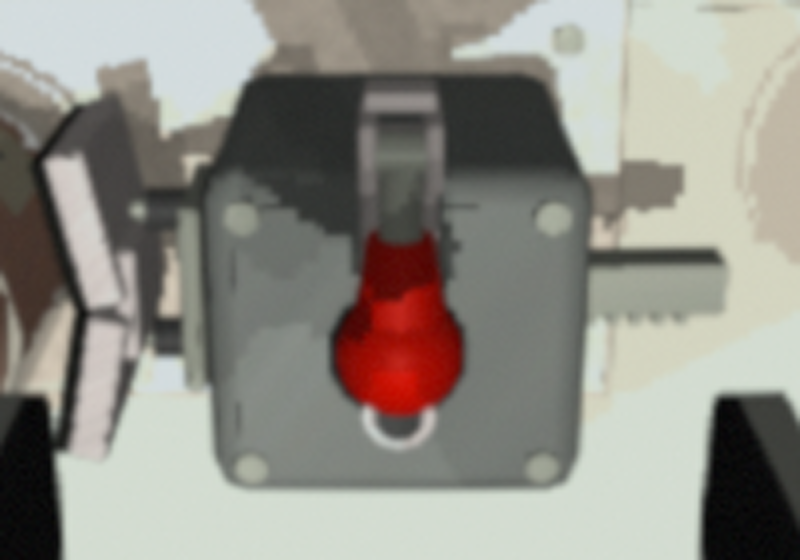

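Request:
drive_tool:
  targets: [0, 0, 0, -20, 0, 20, 0.7, 0, 0, 0, -20, 0, 20, 0.7, 0, 0, 0, 0, 0, 0, 0.7]

```text
clock: 2.08
position: [0.4428, 0.2644, 0.2396]
ee_rot: [-0.002, 0.022, 1.0, -0.001]
contact_force: [-0.8, 0.9, 0.7]
width: 0.0599
```

```bash
python3 - <<'E'
from h import *
st=get_state();print(st['clock'],st['position'],st['contact_force'])
im=get_image('wrist');np.save('w2.npy',im);np.save('w2s.npy',st,allow_pickle=True)
save('w2c',cv2.resize(im[200:400,220:420],None,fx=3,fy=3,interpolation=cv2.INTER_CUBIC))
E
```

```text
2.075 [0.44279797 0.26440585 0.23962026] [-0.83302101  0.86482138  0.73445532]
```

View pics/w2c.png

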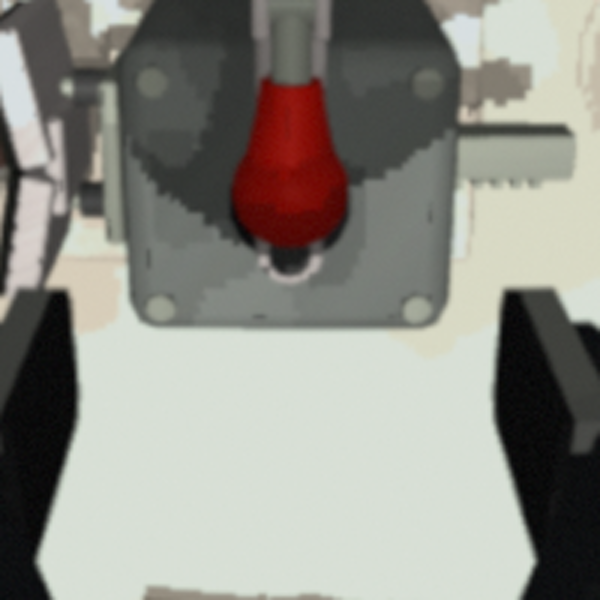

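```bash
python3 - <<'E'
from h import *
a=np.load('w1s.npy',allow_pickle=True).item();b=np.load('w2s.npy',allow_pickle=True).item()
r1=wray(a,220+399/4-.4,200+352/4-.4);r2=wray(b,220+290/3-.3,200+190/3-.3)
print(tri([r1,r2]))
print(tri([r1,r2,ray('top',240+202/6-.4,205+187/6-.4),ray('scene',240+245/4-.4,170+83/4-.4)]))
for o,d in (r1,r2): print(o+d*(.159-o[2])/d[2])
# housing top screws w1 at z .11
for p in ((240,217),(553,217),(542,467),(250,467)):
    o,d=wray(a,220+p[0]/4-.4,200+p[1]/4-.4);print('s',o+d*(.11-o[2])/d[2])
for p in ((152,83),(427,83),(415,309),(160,308)):
    o,d=wray(b,220+p[0]/3-.3,200+p[1]/3-.3);print('s2',o+d*(.11-o[2])/d[2])
E
```

```text
(array([0.45365739, 0.26466664, 0.15571026]), [np.float64(2.3165526543784247e-07), np.float64(2.3165526549238655e-07)])
(array([0.45054217, 0.26519123, 0.16194066]), [np.float64(0.0004989699184068351), np.float64(0.0008080308162376229), np.float64(0.0013218633995803297), np.float64(0.0004291316143034647)])
[0.45212334 0.26469952 0.159     ]
[0.45239628 0.26471046 0.159     ]
s [0.43983601 0.22996025 0.11      ]
s [0.44337912 0.30045518 0.11      ]
s [0.50777014 0.29739205 0.11      ]
s [0.50413286 0.22685313 0.11      ]
s2 [0.44046701 0.23012111 0.11      ]
s2 [0.44363262 0.30033815 0.11      ]
s2 [0.50798822 0.29690768 0.11      ]
s2 [0.50449881 0.22680399 0.11      ]
```

Request:
drive_tool:
  targets: [0, 0, 0, -5, 0, 20, 0.6, 0, 0, 0, -4, 0, 30, 0.6, 0, 0, 0, 0, 0, 30, 0.6, 0, 0, 0, 0, 0, 15, 0.6, 0, 0, 0, 0, 0, 0, 0.6, 0, 0, 0, 0, 0, 0, 0.6]

```text
clock: 2.88
position: [0.4534, 0.2642, 0.1477]
ee_rot: [0.001, 0.023, 1.0, 0.001]
contact_force: [0.1, -0.6, -0.2]
width: 0.0511
```

```bash
python3 - <<'E'
from h import *
st=get_state();print(st['clock'],st['position'],st['contact_force'],st['ee_rot'],wproj(st,(.452,.2647,.159)))
im=get_image('wrist');save('w3',im)
E
```

```text
2.875 [0.45338314 0.26417105 0.14766631] [ 0.05356623 -0.58612105 -0.20773258] [1.09418176e-03 2.25090348e-02 9.99745870e-01 5.83905234e-04] (np.float64(316.593359923082), np.float64(318.78388684004125))
```

View pics/w3.png

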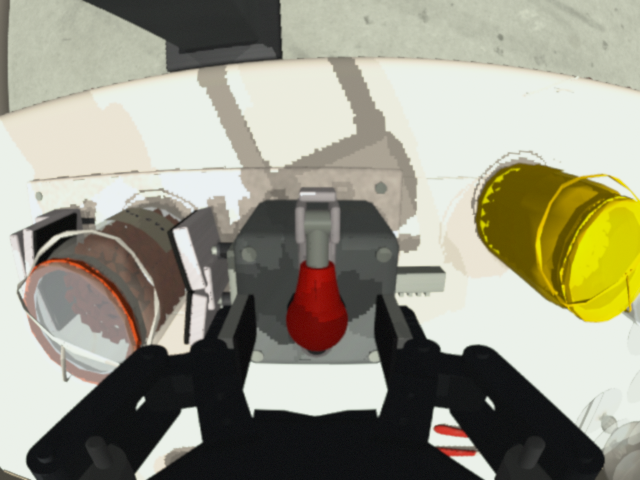

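Request:
drive_tool:
  targets: [0, 0, 0, 1, 0, 6, 0.5, 0, 0, 0, 0, 0, 0, 0.3, 0, 0, 0, 0, 0, 0, 0.1, 0, 0, 0, 0, 0, 0, 0.1, 0, 0, 0, 0, 0, 0, 0.1, 0, 0, 0, 0, 0, 0, 0.1, 0, 0, 0, 0, 0, 0, 0.1]
  grip_force: 25

```text
clock: 3.8
position: [0.4516, 0.2646, 0.1404]
ee_rot: [-0.0, 0.023, 1.0, 0.001]
contact_force: [-0.8, 6.0, -0.1]
width: 0.023
```

Request:
drive_tool:
  targets: [0, 0, 0, 0.6, 1, -6.9, 0.1, 0, 0, 0, 1.8, 0, -6.7, 0.1, 0, 0, 0, 3, 0, -6.3, 0.1, 0, 0, 0, 4, 0, -5.7, 0.1]
  grip_force: 25

```text
clock: 4.3
position: [0.4428, 0.2651, 0.1664]
ee_rot: [0.001, 0.023, 1.0, 0.0]
contact_force: [2.9, 3.6, -5.5]
width: 0.0237
```

```bash
python3 - <<'E'
from h import *
st=get_state();print(st['clock'],st['position'],st['contact_force'],st['moment'])
im=get_image('wrist');save('w4',im)
E
```

```text
4.3 [0.44283946 0.26509477 0.16638518] [ 2.85215455  3.59437942 -5.52549229] [ 0.53056666 -0.43224243  0.01526831]
```

View pics/w4.png

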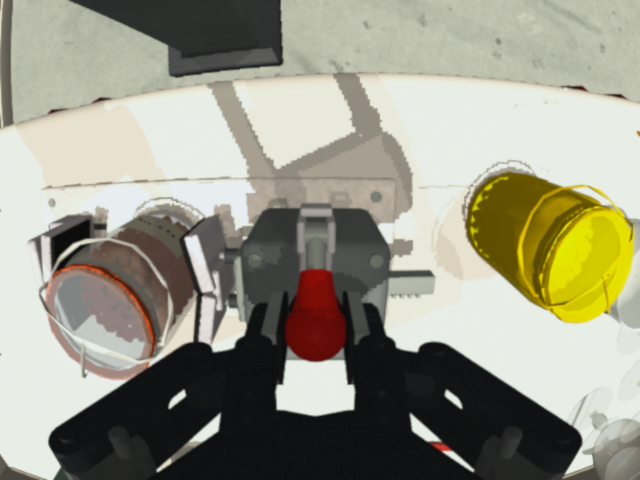

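Request:
drive_tool:
  targets: [0, 0, 0, 5, 0.7, -4.9, 0.1, 0, 0, 0, 5.7, 0, -4, 0.1, 0, 0, 0, 6.3, 0, -3, 0.1, 0, 0, 0, 6.7, 0, -1.8, 0.1]
  grip_force: 25

```text
clock: 4.85
position: [0.4206, 0.2664, 0.181]
ee_rot: [0.003, 0.023, 1.0, -0.0]
contact_force: [5.8, -0.0, -2.1]
width: 0.023
```

```bash
python3 - <<'E'
from h import *
st=get_state();print(st['clock'],st['position'],st['contact_force'],st['moment'])
im=get_image('wrist');save('w5',im)
E
```

```text
4.85 [0.42058177 0.26637551 0.18103439] [ 5.75533712 -0.01070789 -2.11868476] [-0.0348257  -0.99842731 -0.03558871]
```

View pics/w5.png

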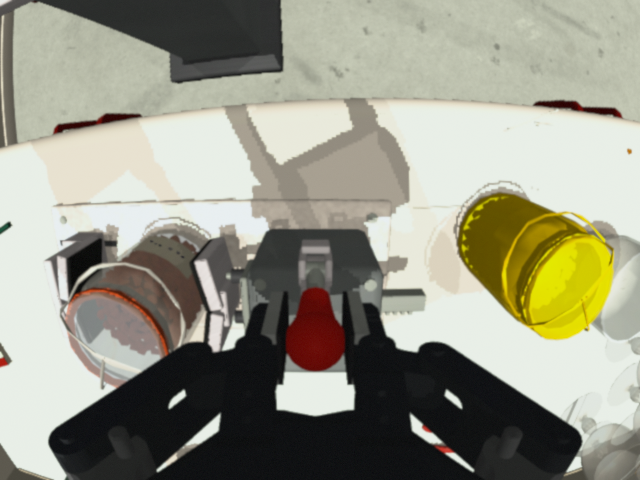

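Request:
drive_tool:
  targets: [0, 0, 0, 5, 0, -0.6, 0.1, 0, 0, 0, 3, 0, 0, 0.1, 0, 0, 0, 1, 0, 0, 0.1, 0, 0, 0, 0, 0, 0, 0.1]
  grip_force: 30

```text
clock: 5.4
position: [0.4121, 0.2668, 0.1821]
ee_rot: [0.003, 0.022, 1.0, -0.0]
contact_force: [4.9, -0.6, 2.4]
width: 0.0228
```

Request:
drive_tool:
  targets: [0, 0, 0, 1.5, 0, 0, 0.1, 0, 0, 0, 0, 0, 0, 0.1]
  grip_force: 30

```text
clock: 5.65
position: [0.4107, 0.267, 0.1821]
ee_rot: [0.003, 0.023, 1.0, 0.0]
contact_force: [6.3, -1.5, 2.9]
width: 0.023
```

Request:
drive_tool:
  targets: [0, 0, 0, 1.5, 0, 0, 0.1, 0, 0, 0, 0, 0, 0, 0.1]
  grip_force: 30

```text
clock: 5.9
position: [0.4093, 0.2669, 0.1821]
ee_rot: [0.003, 0.022, 1.0, -0.0]
contact_force: [5.8, -1.5, 3.3]
width: 0.023
```

```bash
python3 - <<'E'
from h import *
st=get_state();print(st['clock'],st['position'],st['contact_force'],st['moment'])
im=get_image('wrist');save('w6',im);np.save('w6s.npy',st,allow_pickle=True)
s=get_image('scene');save('s6',cv2.resize(s[150:310,220:400],None,fx=4,fy=3.7,interpolation=cv2.INTER_CUBIC))
E
```

```text
5.9 [0.40925738 0.26692763 0.18213462] [ 5.83459207 -1.48867312  3.28843334] [-0.21742584 -1.02481823  0.01064854]
```

View pics/w6.png

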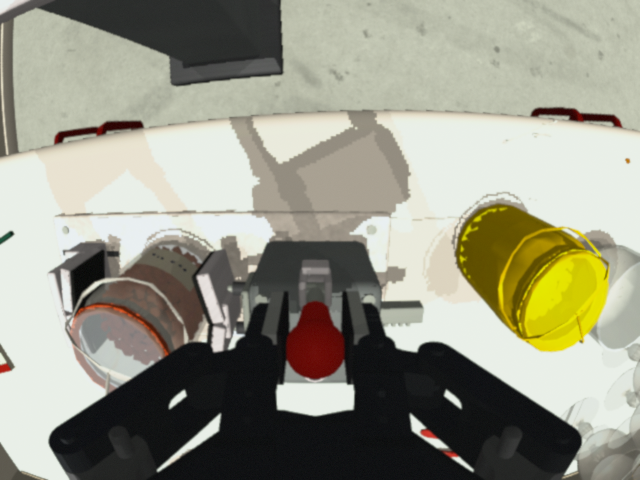

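View pics/s6.png

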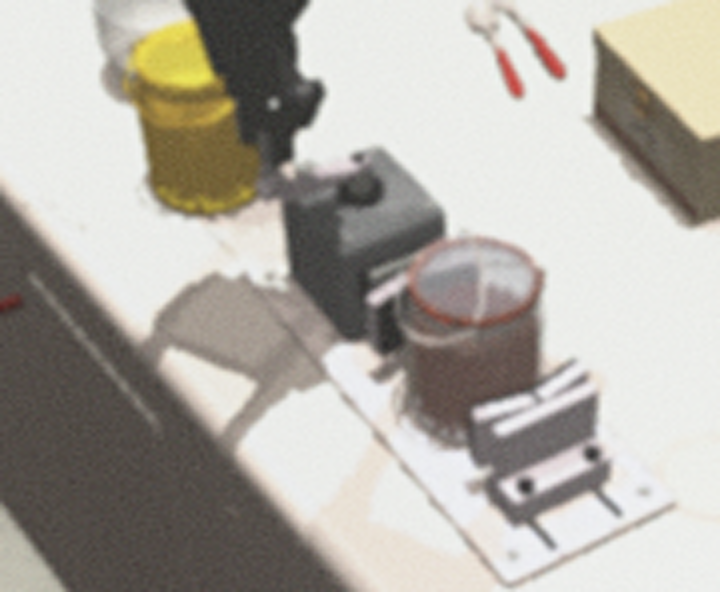

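Request:
drive_tool:
  targets: [0, 0, 0, 2, 0, 0, 0.1, 0, 0, 0, 0, 0, 0, 0.1]
  grip_force: 30

```text
clock: 6.25
position: [0.407, 0.267, 0.182]
ee_rot: [0.003, 0.022, 1.0, -0.0]
contact_force: [5.4, -0.4, 2.1]
width: 0.0225
```

```bash
python3 - <<'E'
from h import *
st=get_state();print(st['clock'],st['position'],st['contact_force'],st['moment'])
im=get_image('wrist');save('w7c',cv2.resize(im[220:420,215:415],None,fx=3,fy=3,interpolation=cv2.INTER_CUBIC))
x=cv2.imread('pics/w6.png')[220:420,215:415];save('w6c',cv2.resize(x,None,fx=3,fy=3)[:,:,::-1])
R=q2R(st['ee_rot'])
for d in (-.012,-.019,-.026): print(d,wproj(st,st['position']+R@[0,0,d]))
for p in ((.412,.2667,.159),(.412,.2667,.199),(.412,.2667,.2115)): print(wproj(st,p))
E
```

```text
6.25 [0.40701058 0.26703458 0.18201772] [ 5.38919138 -0.44370551  2.08078737] [-0.179481   -1.06814995 -0.0747592 ]
-0.012 (np.float64(315.4180181679452), np.float64(322.5106194237961))
-0.019 (np.float64(315.45913415073727), np.float64(331.5045050537376))
-0.026 (np.float64(315.50365804171224), np.float64(341.2609459469252))
(np.float64(315.0310432164379), np.float64(295.37998546427787))
(np.float64(315.1647644934454), np.float64(339.5392392534573))
(np.float64(315.21983339411145), np.float64(357.72409155383355))
```

View pics/w7c.png

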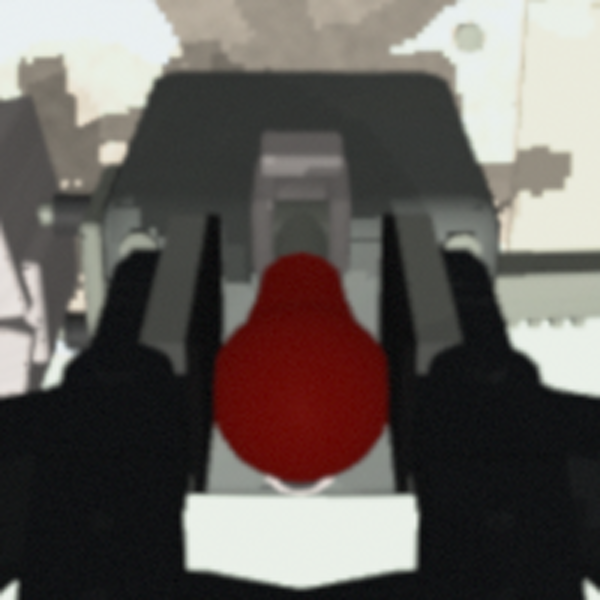

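```bash
python3 - <<'E'
from h import *
st=get_state()
o,d=wray(st,315,351.3)
for z in (.185,.19,.195,.199,.203): 
    p=o+d*(z-o[2])/d[2];print(p, np.hypot(p[0]-.412,z-.159), np.degrees(np.arctan2(z-.159,-(p[0]-.412)*-1)))
E
```

```text
[0.42765807 0.26594832 0.185     ] 0.030350865470991355 58.94224838116007
[0.42414054 0.26610031 0.19      ] 0.0332925312814115 68.61318737862526
[0.42062301 0.26625229 0.195     ] 0.037018323374414755 76.52984032261628
[0.41780898 0.26637388 0.199     ] 0.040419602946926564 81.73700865434837
[0.41499496 0.26649547 0.203     ] 0.044101811679674134 86.10603717381618
```

Request:
drive_tool:
  targets: [0, 0, 0, 0, 0, 0, 0.4, 0, 0, 0, 0, 0, 0, 0.5, 0, 0, 0, 0, 0, -10, 0.5, 0, 0, 0, 0, 0, -20, 0.5, 0, 0, 0, 0, 0, -20, 0.5, 0, 0, 0, 0, 0, 0, 0.5, 0, 0, 0, 0, 0, 0, 0.5]

```text
clock: 7.18
position: [0.4042, 0.2672, 0.2298]
ee_rot: [-0.0, 0.023, 1.0, -0.0]
contact_force: [-0.7, -1.2, 0.3]
width: 0.0421
```

```bash
python3 - <<'E'
from h import *
st=get_state();print(st['clock'],st['position'],st['contact_force'],st['moment'],st['width'])
im=get_image('wrist');save('w8c',cv2.resize(im[180:380,215:415],None,fx=3,fy=3,interpolation=cv2.INTER_CUBIC))
np.save('w8s.npy',st,allow_pickle=True)
s=get_image('scene');save('s8',cv2.resize(s[150:250,250:350],None,fx=6,fy=6,interpolation=cv2.INTER_CUBIC))
E
```

```text
7.175 [0.40423391 0.26724903 0.22978529] [-0.73604596 -1.18018733  0.28689459] [ 0.02281726  0.00823746 -0.04122146] 0.04214318097722513
```

View pics/w8c.png

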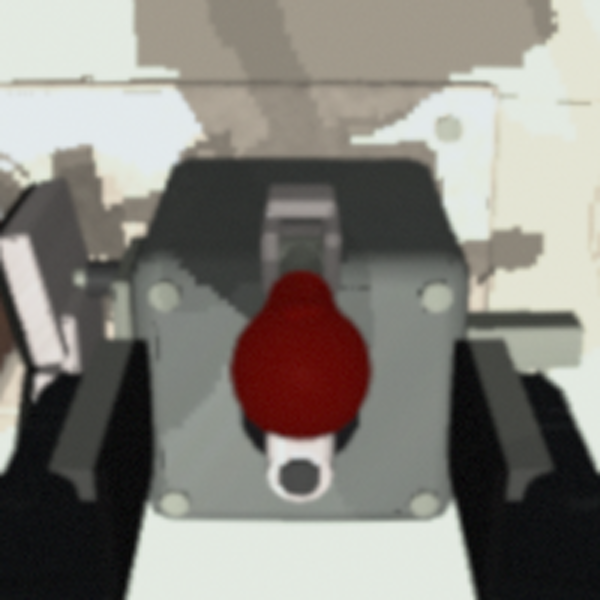

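View pics/s8.png

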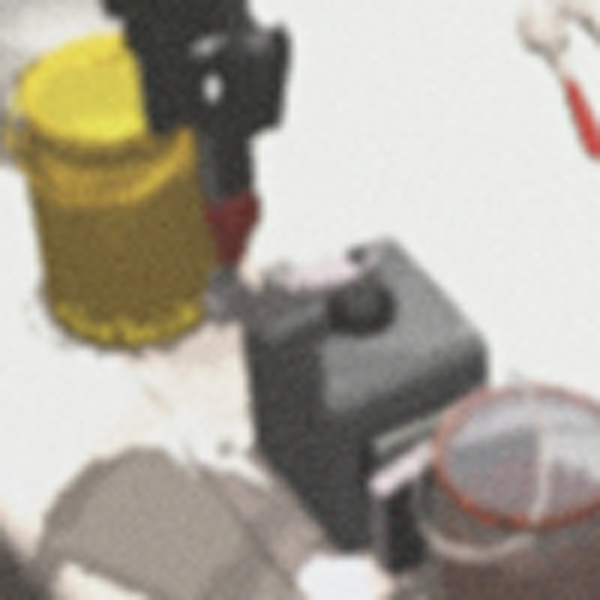

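```bash
python3 - <<'E'
from h import *
st=np.load('w8s.npy',allow_pickle=True).item()
s7=dict(position=np.array([0.40701058,0.26703458,0.18201772]),ee_rot=np.array([.003,.022,.99975,0]))
r8=wray(st,215+301/3-.3,180+370/3-.3);r7=wray(s7,315,351.3)
print(tri([r7,r8]))
o,d=r8
for z in (.195,.199):
  print(o+d*(z-o[2])/d[2])
o,d=wray(st,215+300/3-.3,180+478/3-.3);print('axis',o+d*(.147-o[2])/d[2])
for p in ((.412,.2667,.159),(.412,.2667,.199)): print((np.array(wproj(st,p))-[215,180])*3)
for y in (187,210,235):
  o,d=wray(st,315,180+y/3-.3);print(y,o+d*(.159-o[2])/d[2],o+d*(.145-o[2])/d[2])
for p in ((165,296),(436,297),(425,502),(175,503)):
    o,d=wray(st,215+p[0]/3-.3,180+p[1]/3-.3);print('s',o+d*(.11-o[2])/d[2])
E
```

```text
(array([0.41601814, 0.26652888, 0.2015632 ]), [np.float64(7.337047514568993e-05), np.float64(7.337047514557485e-05)])
[0.41940784 0.26645497 0.195     ]
[0.4173436 0.2665447 0.199    ]
axis [0.47345793 0.26381128 0.147     ]
[299.48683096 257.0731438 ]
[299.59709231 341.76355538]
187 [0.39662059 0.26750481 0.159     ] [0.40114223 0.26731214 0.145     ]
210 [0.40153022 0.26728172 0.159     ] [0.4063727  0.26707446 0.145     ]
235 [0.40694708 0.2670356  0.159     ] [0.41214355 0.26681226 0.145     ]
s [0.44041969 0.23041898 0.11      ]
s [0.44390557 0.30035392 0.11      ]
s [0.50755554 0.29761086 0.11      ]
s [0.50466681 0.22701946 0.11      ]
```

Request:
drive_tool:
  targets: [0, 0, 0, -13, 0, 0, 0.5, 0, 0, 0, 0, 0, 25, 0.5, 0, 0, 0, 0, 0, 23, 0.5, 0, 0, 0, 0, 0, 0, 0.3, 0, 0, 0, 0, 0, 0, 0.1, 0, 0, 0, 0, 0, 0, 0.1, 0, 0, 0, 0, 0, 0, 0.1, 0, 0, 0, 0, 0, 0, 0.1]
  grip_force: 60

```text
clock: 8.28
position: [0.4172, 0.2665, 0.1813]
ee_rot: [-0.001, 0.023, 1.0, -0.0]
contact_force: [1.8, 0.7, -17.4]
width: 0.0219
```

Request:
drive_tool:
  targets: [0, 0, 0, 0, 0, 0, 0.5, 0, 0, 0, 0, 0, -4, 0.5, 0, 0, 0, 0, 0, 0, 0.5, 0, 0, 0, 0, 0, 0, 0.1, 0, 0, 0, 0, 0, 0, 0.1, 0, 0, 0, 0, 0, 0, 0.1, 0, 0, 0, 0, 0, 0, 0.1]
  grip_force: 60

```text
clock: 9.15
position: [0.4183, 0.2667, 0.1875]
ee_rot: [0.001, 0.023, 1.0, 0.0]
contact_force: [-1.4, -1.8, 4.9]
width: 0.0214
```

Request:
drive_tool:
  targets: [0, 0, 0, 3, 0, 0, 0.1, 0, 0, 0, 3, 0, 0, 0.1, 0, 0, 0, 0, 0, 0, 0.1]
  grip_force: 60

```text
clock: 9.52
position: [0.4153, 0.2669, 0.1878]
ee_rot: [0.004, 0.022, 1.0, 0.0]
contact_force: [5.6, -2.1, 3.9]
width: 0.0218
```

Request:
drive_tool:
  targets: [0, 0, 0, 3, 0, 0, 0.1, 0, 0, 0, 0, 0, 0, 0.1]
  grip_force: 60

```text
clock: 9.78
position: [0.4134, 0.267, 0.1879]
ee_rot: [0.005, 0.022, 1.0, 0.0]
contact_force: [7.3, -3.2, 3.2]
width: 0.0216
```

Request:
drive_tool:
  targets: [0, 0, 0, 3, 0, 0, 0.1, 0, 0, 0, 0, 0, 0, 0.1]
  grip_force: 60

```text
clock: 10.02
position: [0.4125, 0.2671, 0.188]
ee_rot: [0.008, 0.022, 1.0, 0.0]
contact_force: [12.6, -3.8, 0.2]
width: 0.0218
```

```bash
python3 - <<'E'
from h import *
st=get_state();print(st['clock'],st['position'],st['contact_force'],st['moment'],st['width'])
im=get_image('wrist');save('w9c',cv2.resize(im[220:420,215:415],None,fx=3,fy=3,interpolation=cv2.INTER_CUBIC))
np.save('w9s.npy',st,allow_pickle=True)
E
```

```text
10.025 [0.41249772 0.26712471 0.18799608] [12.59315451 -3.82082949  0.17491483] [-0.6579877  -2.15879517 -0.03182766] 0.021818693621338363
```

View pics/w9c.png

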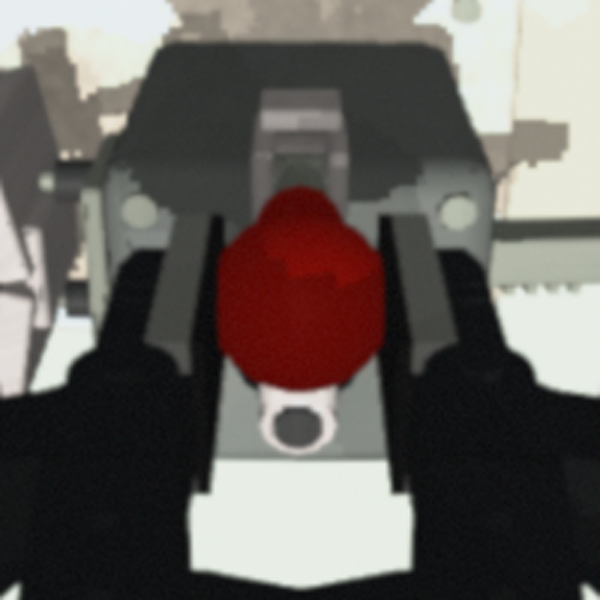

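```bash
python3 - <<'E'
from h import *
st=np.load('w9s.npy',allow_pickle=True).item()
o,d=wray(st,315,220+303/3-.3);print(o+d*(.199-o[2])/d[2])
o,d=wray(st,215+299/3-.3,220+428/3-.3);print('axis',o+d*(.147-o[2])/d[2])
E
```

```text
[0.41204755 0.26696927 0.199     ]
axis [0.47324634 0.26395488 0.147     ]
```

```bash
python3 - <<'E'
import numpy as np
R=63.5
a=np.arange(0,4.76,.125)
p=R*np.c_[np.cos(a),np.sin(a)]
q=np.round(p,1)
for k in range(1,len(a)): print('%.3f: %.1f %.1f'%(a[k],*(q[k]-q[k-1])))
E
```

```text
0.125: -0.5 7.9
0.250: -1.5 7.8
0.375: -2.4 7.6
0.500: -3.4 7.1
0.625: -4.2 6.8
0.750: -5.0 6.1
0.875: -5.8 5.4
1.000: -6.4 4.7
1.125: -6.9 3.9
1.250: -7.4 3.0
1.375: -7.6 2.0
1.500: -7.9 1.0
1.625: -7.9 0.1
1.750: -7.9 -0.9
1.875: -7.7 -1.9
2.000: -7.4 -2.9
2.125: -7.0 -3.7
2.250: -6.5 -4.6
2.375: -5.8 -5.4
2.500: -5.2 -6.0
2.625: -4.3 -6.6
2.750: -3.5 -7.2
2.875: -2.6 -7.5
3.000: -1.6 -7.7
3.125: -0.6 -7.9
3.250: 0.4 -8.0
3.375: 1.3 -7.8
3.500: 2.3 -7.6
3.625: 3.3 -7.2
3.750: 4.1 -6.8
3.875: 4.9 -6.2
4.000: 5.7 -5.6
4.125: 6.3 -4.8
4.250: 6.9 -3.9
4.375: 7.3 -3.1
4.500: 7.6 -2.2
4.625: 7.9 -1.2
4.750: 7.9 -0.2
```

Request:
drive_tool:
  targets: [0, 0, 0, -3.5, 0, 0, 0.1, 0, 0, 0, 0, 0, 0, 0.1]
  grip_force: 60

```text
clock: 10.32
position: [0.413, 0.2671, 0.1879]
ee_rot: [0.004, 0.023, 1.0, 0.0]
contact_force: [4.4, -2.3, 5.1]
width: 0.0214
```

Request:
drive_tool:
  targets: [0, 0, 0, -0.5, 7.9, 0, 0.1, 0, 0, 0, -1.5, 7.8, 0, 0.1, 0, 0, 0, -2.4, 7.6, 0, 0.1, 0, 0, 0, -3.4, 7.1, 0, 0.1]
  grip_force: 60

```text
clock: 10.82
position: [0.4214, 0.2953, 0.1878]
ee_rot: [0.003, 0.022, 1.0, -0.002]
contact_force: [4.6, -8.2, 6.7]
width: 0.0217
```

```bash
cat >> h.py <<'E'
A=np.array([.4733,.2640])
def rep(ph=None):
    st=get_state();d=st['position'][:2]-A;c=np.radians(-2.8)
    e=np.array([-np.cos(c),-np.sin(c)]);f=np.array([-np.sin(c),np.cos(c)])
    a,b=d@e,d@f;phi=np.arctan2(b,a)%(2*np.pi)
    r=d/np.linalg.norm(d);t=np.array([r[1],-r[0]])
    F=st['contact_force'];print('t %.2f phi %.3f r %.1f z %.1f Ft(drag) %.1f Fr %.1f Fz %.1f w %.1f'%(st['clock'],phi,1000*np.linalg.norm(d),1000*st['position'][2],-F[:2]@t,F[:2]@r,F[2],st['width']*1000))
    return st
E
python3 - <<'E'
from h import *
rep();im=get_image('wrist');save('w10',im)
E
```

```text
t 10.82 phi 0.493 r 60.6 z 187.8 Ft(drag) 4.6 Fr -8.2 Fz 6.7 w 21.7
```

View pics/w10.png

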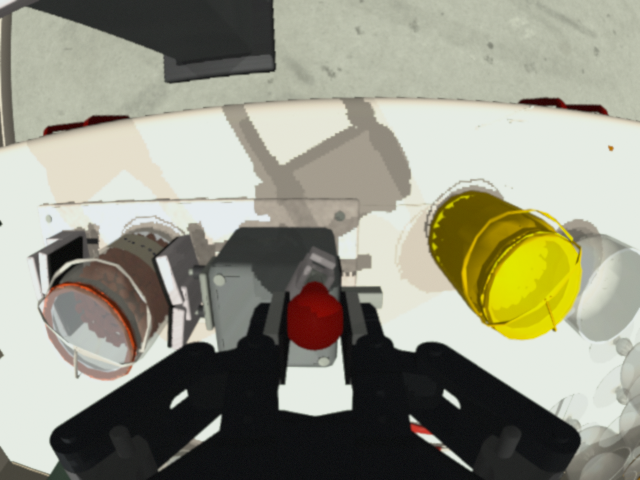

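Request:
drive_tool:
  targets: [0, 0, 0, -5.2, 6.2, 0, 0.1, 0, 0, 0, -5.2, 5.9, 0, 0.1, 0, 0, 0, -5.8, 5.4, 0, 0.1, 0, 0, 0, -6.4, 4.7, 0, 0.1, 0, 0, 0, -6.9, 3.9, 0, 0.1, 0, 0, 0, -7.4, 3.0, 0, 0.1]
  grip_force: 60

```text
clock: 11.62
position: [0.4559, 0.3227, 0.1878]
ee_rot: [-0.0, 0.023, 1.0, -0.002]
contact_force: [-3.3, -5.6, 10.6]
width: 0.0221
```

```bash
python3 -c "
from h import *
rep()"
```

```text
t 11.62 phi 1.235 r 61.3 z 187.8 Ft(drag) 4.8 Fr -4.4 Fz 10.6 w 22.1
```

Request:
drive_tool:
  targets: [0, 0, 0, -7.6, 2, -1, 0.1, 0, 0, 0, -7.9, 1, -1, 0.1, 0, 0, 0, -7.9, 0.1, 0, 0.1, 0, 0, 0, -7.9, -0.9, 0, 0.1]
  grip_force: 60

```text
clock: 12.12
position: [0.4851, 0.3248, 0.1879]
ee_rot: [-0.003, 0.023, 1.0, -0.001]
contact_force: [-5.5, -1.3, 4.1]
width: 0.0214
```

```bash
python3 -c "
from h import *
rep();save('w11',get_image('wrist'))"
```

```text
t 12.12 phi 1.714 r 62.0 z 187.9 Ft(drag) 5.1 Fr -2.3 Fz 4.1 w 21.4
```

View pics/w11.png

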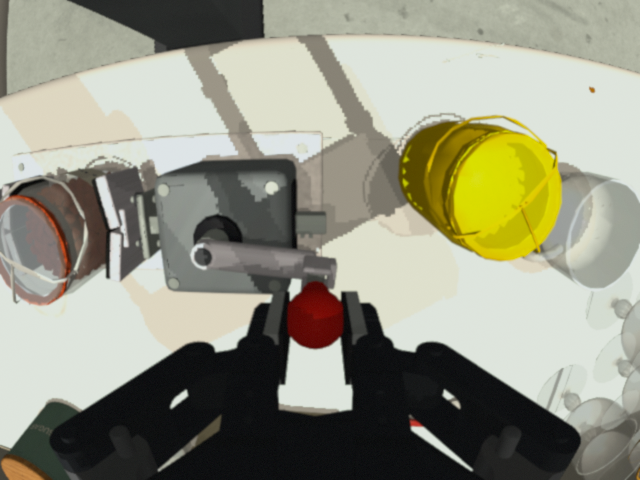

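Request:
drive_tool:
  targets: [0, 0, 0, -7.7, -1.4, 0, 0.1, 0, 0, 0, -7.4, -2.7, 0, 0.1]

```text
clock: 12.42
position: [0.4999, 0.3204, 0.1878]
ee_rot: [-0.003, 0.023, 1.0, -0.0]
contact_force: [-6.1, -0.1, 3.1]
width: 0.0218
```

```bash
python3 -c "
from h import *
rep()"
```

```text
t 12.43 phi 1.962 r 62.4 z 187.8 Ft(drag) 5.5 Fr -2.7 Fz 3.1 w 21.8
```

Request:
drive_tool:
  targets: [0, 0, 0, -7, -3.7, 0, 0.1, 0, 0, 0, -6.5, -4.6, 0, 0.1]

```text
clock: 12.68
position: [0.5132, 0.3123, 0.1878]
ee_rot: [-0.003, 0.023, 1.0, 0.0]
contact_force: [-6.1, 1.3, 1.9]
width: 0.0216
```

```bash
python3 -c "
from h import *
rep();save('w12',get_image('wrist'))"
```

```text
t 12.68 phi 2.212 r 62.7 z 187.8 Ft(drag) 5.5 Fr -2.9 Fz 1.9 w 21.6
```

View pics/w12.png

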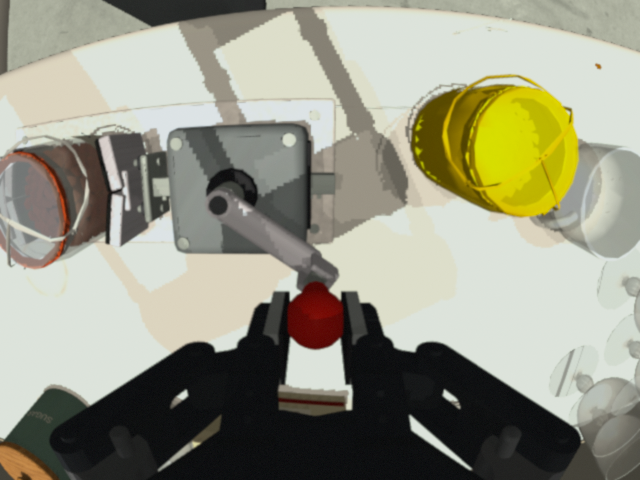

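```bash
python3 - <<'E'
from h import *
t=get_image('top');save('t12',cv2.resize(t[205:270,240:370],None,fx=6,fy=6,interpolation=cv2.INTER_CUBIC))
s=get_image('scene');save('s12',cv2.resize(s[200:310,290:400],None,fx=5,fy=5,interpolation=cv2.INTER_CUBIC))
E
```

```text
(no output)
```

View pics/t12.png

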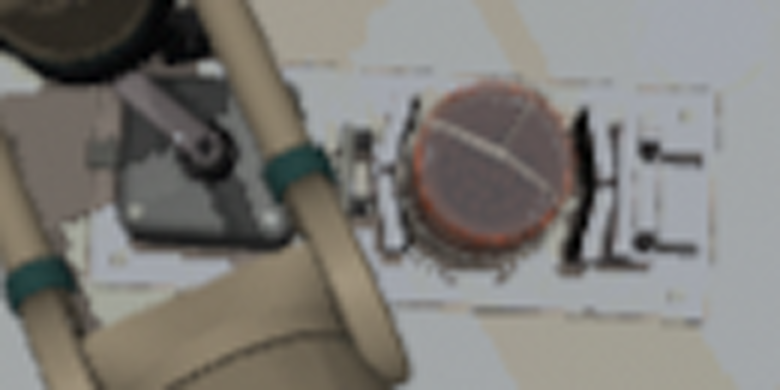

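View pics/s12.png

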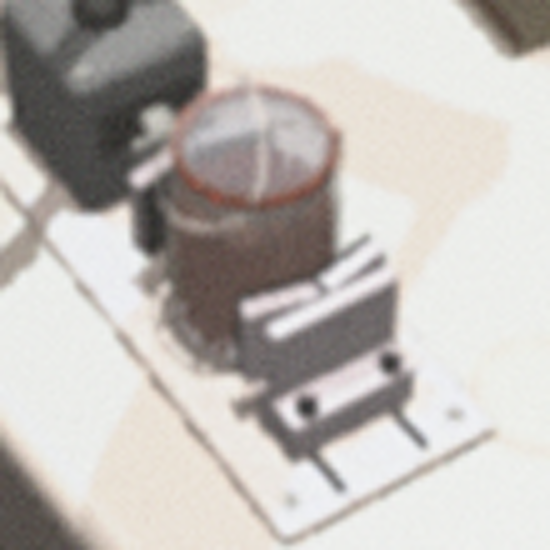

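Request:
drive_tool:
  targets: [0, 0, 0, -5.8, -5.4, 0, 0.1, 0, 0, 0, -5.2, -6, 0, 0.1]

```text
clock: 13.08
position: [0.5245, 0.3009, 0.1878]
ee_rot: [-0.002, 0.023, 1.0, 0.001]
contact_force: [-6.4, 2.2, 1.5]
width: 0.0217
```

```bash
python3 -c "
from h import *
rep()"
```

```text
t 13.07 phi 2.468 r 63.1 z 187.8 Ft(drag) 5.5 Fr -3.9 Fz 1.5 w 21.7
```

Request:
drive_tool:
  targets: [0, 0, 0, -3.7, -7, 0, 0.1]

```text
clock: 13.2
position: [0.5287, 0.2943, 0.1879]
ee_rot: [-0.001, 0.023, 1.0, 0.002]
contact_force: [-3.6, 4.1, -0.3]
width: 0.0218
```

```bash
python3 -c "
from h import *
rep()"
```

```text
t 13.20 phi 2.592 r 63.2 z 187.9 Ft(drag) 5.3 Fr -1.1 Fz -0.3 w 21.8
```

Request:
drive_tool:
  targets: [0, 0, 0, -3.5, -7.2, 0, 0.1]

```text
clock: 13.32
position: [0.5322, 0.2872, 0.1879]
ee_rot: [-0.001, 0.023, 1.0, 0.002]
contact_force: [-3.6, 4.3, 0.3]
width: 0.0216
```

```bash
python3 -c "
from h import *
rep()"
```

```text
t 13.32 phi 2.718 r 63.3 z 187.9 Ft(drag) 5.4 Fr -1.8 Fz 0.3 w 21.6
```

Request:
drive_tool:
  targets: [0, 0, 0, -2.6, -7.5, 0, 0.1]

```text
clock: 13.45
position: [0.5347, 0.2797, 0.1879]
ee_rot: [-0.0, 0.023, 1.0, 0.002]
contact_force: [-3.6, 4.7, 0.5]
width: 0.0214
```

```bash
python3 -c "
from h import *
rep()"
```

```text
t 13.45 phi 2.842 r 63.4 z 187.9 Ft(drag) 5.4 Fr -2.3 Fz 0.5 w 21.4
```

Request:
drive_tool:
  targets: [0, 0, 0, -1.6, -7.7, 0, 0.1]

```text
clock: 13.58
position: [0.5363, 0.2721, 0.1879]
ee_rot: [-0.0, 0.023, 1.0, 0.002]
contact_force: [-2.6, 5.4, -0.2]
width: 0.0215
```

```bash
python3 -c "
from h import *
rep()"
```

```text
t 13.57 phi 2.965 r 63.5 z 187.9 Ft(drag) 5.7 Fr -1.9 Fz -0.2 w 21.5
```

Request:
drive_tool:
  targets: [0, 0, 0, -0.5, -4, 0, 0.1]

```text
clock: 13.7
position: [0.5367, 0.2675, 0.1879]
ee_rot: [-0.0, 0.023, 1.0, 0.002]
contact_force: [-2.1, 5.8, -1.3]
width: 0.0218
```

```bash
python3 -c "
from h import *
rep()"
```

```text
t 13.70 phi 3.038 r 63.5 z 187.9 Ft(drag) 5.9 Fr -1.7 Fz -1.3 w 21.8
```

Request:
drive_tool:
  targets: [0, 0, 0, -0.2, -4, 0, 0.1]

```text
clock: 13.82
position: [0.5369, 0.2636, 0.1879]
ee_rot: [0.0, 0.023, 1.0, 0.002]
contact_force: [-2.6, 4.6, -2.3]
width: 0.0215
```

```bash
python3 -c "
from h import *
rep()
t=get_image('top');save('t13',cv2.resize(t[205:270,240:370],None,fx=6,fy=6,interpolation=cv2.INTER_CUBIC))"
```

```text
t 13.82 phi 3.100 r 63.6 z 187.9 Ft(drag) 4.5 Fr -2.7 Fz -2.3 w 21.5
```

View pics/t13.png

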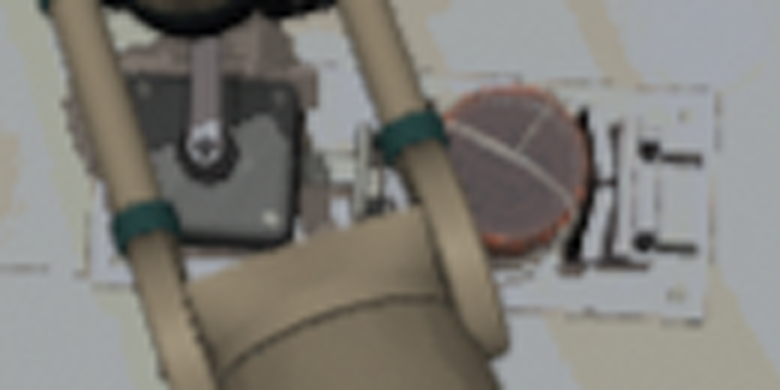

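Request:
drive_tool:
  targets: [0, 0, 0, 0, -4, 0, 0.1]

```text
clock: 14.0
position: [0.5367, 0.2598, 0.1879]
ee_rot: [0.0, 0.023, 1.0, 0.002]
contact_force: [-2.2, 5.0, -2.3]
width: 0.0214
```

```bash
python3 -c "
from h import *
rep()"
```

```text
t 14.00 phi 3.158 r 63.5 z 187.9 Ft(drag) 4.9 Fr -2.5 Fz -2.3 w 21.4
```

Request:
drive_tool:
  targets: [0, 0, 0, 0.2, -4, 0, 0.1]

```text
clock: 14.12
position: [0.5364, 0.2561, 0.1879]
ee_rot: [0.0, 0.023, 1.0, 0.002]
contact_force: [-1.2, 6.7, -1.9]
width: 0.022
```

```bash
python3 -c "
from h import *
rep()"
```

```text
t 14.12 phi 3.217 r 63.6 z 187.9 Ft(drag) 6.5 Fr -2.0 Fz -1.9 w 22.0
```

Request:
drive_tool:
  targets: [0, 0, 0, 0.5, -4, 0, 0.1]

```text
clock: 14.25
position: [0.5359, 0.2525, 0.1879]
ee_rot: [0.0, 0.023, 1.0, 0.002]
contact_force: [-0.7, 8.4, -3.6]
width: 0.0218
```

```bash
python3 -c "
from h import *
rep()"
```

```text
t 14.25 phi 3.275 r 63.6 z 187.9 Ft(drag) 8.1 Fr -2.2 Fz -3.6 w 21.8
```

Request:
drive_tool:
  targets: [0, 0, 0, 0.3, -2, 0, 0.1]

```text
clock: 14.38
position: [0.5355, 0.2506, 0.1879]
ee_rot: [0.0, 0.023, 1.0, 0.003]
contact_force: [-1.3, 8.2, -3.1]
width: 0.0213
```

```bash
python3 -c "
from h import *
rep()"
```

```text
t 14.38 phi 3.304 r 63.6 z 187.9 Ft(drag) 7.8 Fr -3.0 Fz -3.1 w 21.3
```

Request:
drive_tool:
  targets: [0, 0, 0, 0, 0, 0, 0.1]

```text
clock: 14.5
position: [0.5355, 0.2504, 0.1879]
ee_rot: [0.0, 0.023, 1.0, 0.002]
contact_force: [-0.8, 7.6, -2.6]
width: 0.0215
```

```bash
python3 -c "
from h import *
rep()
save('w14',get_image('wrist'))
t=get_image('top');save('t14',cv2.resize(t[205:270,240:370],None,fx=6,fy=6,interpolation=cv2.INTER_CUBIC))"
```

```text
t 14.50 phi 3.308 r 63.6 z 187.9 Ft(drag) 7.3 Fr -2.4 Fz -2.6 w 21.5
```

View pics/t14.png

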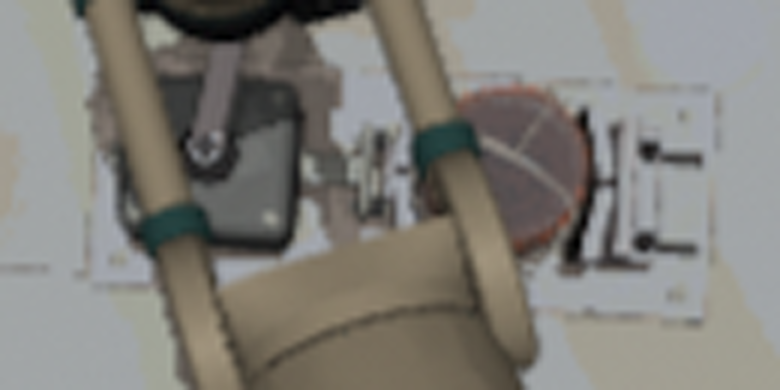

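View pics/w14.png

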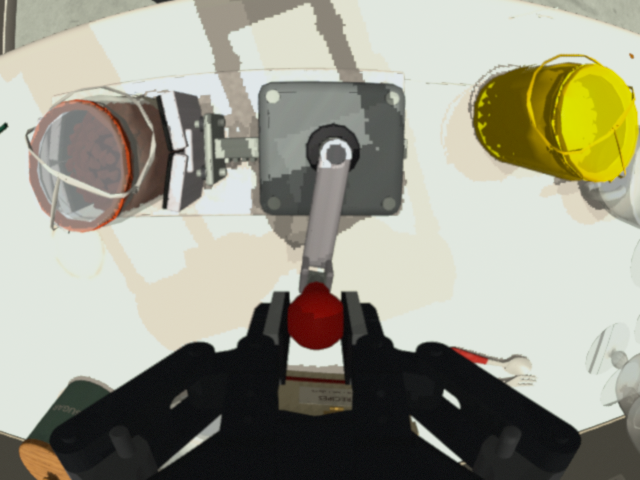

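Request:
drive_tool:
  targets: [0, 0, 0, 0.5, -2.5, 0, 0.1, 0, 0, 0, 0, 0, 0, 0.1]

```text
clock: 14.85
position: [0.535, 0.2483, 0.188]
ee_rot: [0.001, 0.023, 1.0, 0.003]
contact_force: [-1.6, 8.5, -2.7]
width: 0.0216
```

```bash
python3 -c "
from h import *
rep()"
```

```text
t 14.85 phi 3.342 r 63.6 z 188.0 Ft(drag) 7.8 Fr -3.7 Fz -2.7 w 21.6
```

Request:
drive_tool:
  targets: [0, 0, 0, 0, 2.3, 0, 0.1, 0, 0, 0, 0, 0, 0, 0.1]

```text
clock: 15.1
position: [0.535, 0.2485, 0.1879]
ee_rot: [0.0, 0.023, 1.0, 0.0]
contact_force: [0.2, 3.7, -2.3]
width: 0.0217
```

```bash
python3 -c "
from h import *
rep()"
```

```text
t 15.10 phi 3.339 r 63.6 z 187.9 Ft(drag) 3.7 Fr -0.7 Fz -2.3 w 21.7
```

Crank held still while the push eased. Now I open the fingers and lift straight up.

Request:
drive_tool:
  targets: [0, 0, 0, 0, 0.8, 0, 0.3, 0, 0, 0, 0, 0, 0, 0.6, 0, 0, 0, 0, 0, 0, 0.6, 0, 0, 0, 0, 0, 0, 0.6, 0, 0, 0, 0, 0, -10, 0.6, 0, 0, 0, 0, 0, -25, 0.6, 0, 0, 0, 0, 0, -30, 0.6, 0, 0, 0, 0, 0, 0, 0.6, 0, 0, 0, 0, 0, 0, 0.6]

```text
clock: 16.23
position: [0.5344, 0.2484, 0.253]
ee_rot: [-0.0, 0.023, 1.0, -0.0]
contact_force: [-0.0, -0.2, -0.4]
width: 0.0513
```

```bash
python3 - <<'E'
from h import *
st=rep();im=get_image('wrist');save('w15',im);np.save('w15s.npy',st,allow_pickle=True)
t=get_image('top');save('t15',cv2.resize(t[205:270,240:370],None,fx=6,fy=6,interpolation=cv2.INTER_CUBIC))
s=get_image('scene');save('s15',cv2.resize(s[150:310,220:400],None,fx=4,fy=3.7,interpolation=cv2.INTER_CUBIC))
E
```

```text
t 16.23 phi 3.342 r 63.1 z 253.0 Ft(drag) -0.2 Fr 0.0 Fz -0.4 w 51.3
```

View pics/w15.png

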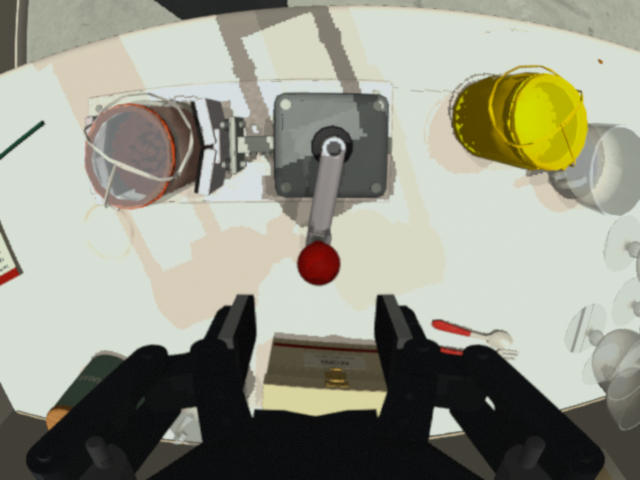

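View pics/s15.png

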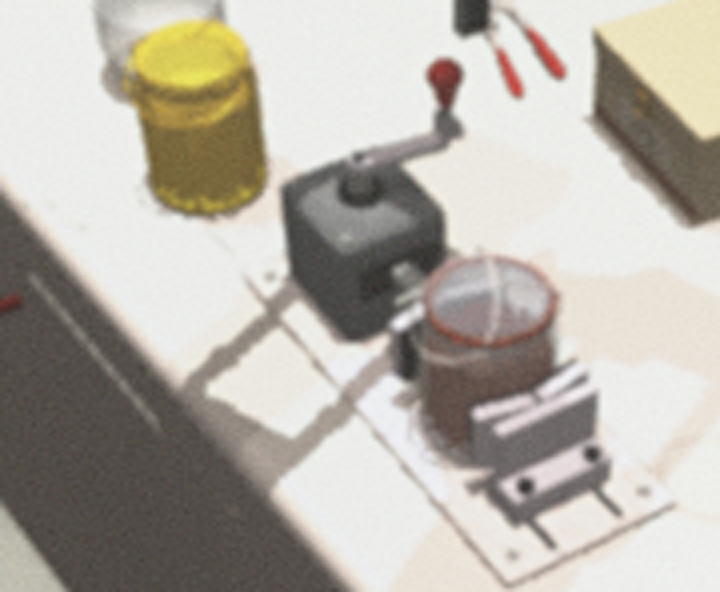

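```bash
python3 - <<'E'
from h import *
st=np.load('w15s.npy',allow_pickle=True).item()
im=cv2.imread('pics/w15.png')[:,:,::-1]
m=red(im)
h=cv2.cvtColor(im,cv2.COLOR_RGB2HSV);m=(((h[...,0]<8)|(h[...,0]>172))&(h[...,1]>150)&(h[...,2]>40)).astype(np.uint8)
M=m*0;M[235:295,285:355]=m[235:295,285:355]
ys,xs=np.nonzero(M);u,v=xs.mean(),ys.mean();print(u,v,len(xs))
o,d=wray(st,u,v);p=o+d*(.199-o[2])/d[2]
o,d=wray(st,335,147);a=o+d*(.147-o[2])/d[2]
print(p,a)
for X in (A,a[:2]):
  q=p[:2]-X;c=np.radians(-2.8);e=np.array([-np.cos(c),-np.sin(c)]);f=np.array([-np.sin(c),np.cos(c)])
  print(np.arctan2(q@f,q@e)%(2*np.pi),np.linalg.norm(q))
E
```

```text
318.24163568773236 262.8505576208178 1345
[0.53395393 0.25020455 0.199     ] [0.47246721 0.26455049 0.147     ]
3.316364073955908 0.0622030019522174
3.321940484032982 0.06313812110504445
```

View pics/t15.png

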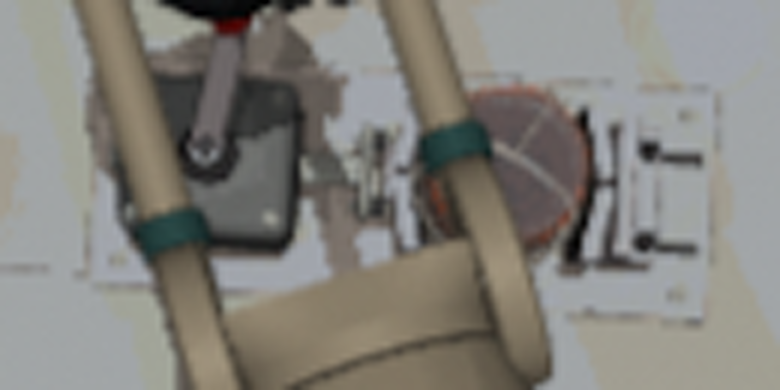

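```bash
python3 -c "
from h import *
rep();print(sign_off())"
```

```text
t 16.38 phi 3.344 r 62.8 z 252.0 Ft(drag) -0.5 Fr 0.2 Fz -1.2 w 51.3
the job is handed in; nothing more can be done
None
```

I swung the grip fully upright against its stop, then cranked clockwise by the red ball about 3.3 rad until the jar met the back stop. I tightened it about 0.15–0.2 rad further, eased off, opened the fingers and lifted clear. The job was handed in at about 16.4 s.

- **Clamping force:** I estimate 16–20 N on the jar, from the crank angle past contact and from the force at the ball, which rose from about 5.4 N to about 7.8 N. That is inside the 12–45 N window and below the 26 N the crank can hold. It is inferred, not measured directly.
- **Last look:** the final wrist and scene pictures show the jar seated between the jaw and the stop, the grip upright, and nothing else visibly moved. The wrist force reads about zero.
- **Slip on the first swing:** the ball slipped in the pads at about 82° with a 30 N grip. I let go, gripped again higher up at 60 N, and pushed until the force rose sharply at the stop, all before cranking.
- **Disagreement in the checks:** the crank angle read 3.34 rad from the gripper position before release and 3.32 rad from the final picture. That is within measuring noise, but a real 0.02 rad slip back would cost about 2 N of the clamping force.

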